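Switch the air manifold to its wide outlet

ROBOT

A 6-joint arm with a two-finger parallel gripper is mounted at the origin on a cart in front of the work surface, level with it; the furniture and walls round the work are solid. World frame = base frame: x ahead of the robot, y to its left, z up, the work surface at z = 0. Lengths are in mm, angles in rad, forces in N, time in s.
With the tool pointing down it reaches from about 350 to 850 mm from the base axis. Payload 8.1 kg.
Tool frame: the origin (TCP) lies at the very end of the fingers, on their centre line; the grasp point (between the pads) lies 19 mm behind it; z points along the fingers, y is the line along which they close (so a half turn about z gives the same grasp; the last joint's range is limited). The gripper opens to 85 mm and grips with 20 to 120 N. Pads are 22 mm wide; open, the fingers measure 114 mm over their backs; the gripper's body (76 mm by 85 mm) begins 54 mm behind the grasp point. The pads swing forward as they close: fully open they stand 13 mm farther back than shut.
Start: joints at [1.129, 0.13, 1.488, -0, 1.523, -0.085], TCP at [209.545, 562.224, 231.292] pointing down, gripper open.
Joint ranges: [-2.96, 2.96], [-0.89, 2.26], [0.02, 2.5], [-1.34, 4.48], [0, 2.73], [-2.66, 2.66]. Speed limits (rad/s): [2.39, 2.39, 2.79, 3.14, 3.14, 3.14].

INTERFACE

Orientations are given as a 3x3 rotation matrix whose columns are the frame's x, y, z axes.
In Python, from cell import env gives the robot as it stands.
- The arm moves only by the shell command python3 -m creep 'ROWS'. ROWS is JSON, a list of rows, each a list of 3 entries, a list of its own where there are three numbers: the shift along the tool's x, y, z in m, then the turn about the tool's z in degrees, then the closure, from 0 (fully open) to 1 (shut). In form: [[[dx, dy, dz], turn, fingers], ...]. A call has 1 to 12 rows; each row is the pose to reach, as a shift and turn from the pose commanded when the call began, along the tool's axes at that moment; what a row does not reach only later rows make up. A row lasts 1/12 s, in which the tool goes at most 41.7 mm and 7.16 degrees, less where a joint would pass 70% of its speed; a pose out of reach is approached as far as the arm can. A call with a gripper value outside its range is refused whole. The fingers move at their own pace and stop on an object; the grip force is fixed at half the most. Time passes only in rows, so rows that repeat a pose let the fingers close. It gives the time, the measured TCP pose, the force, the opening and the grip force at its end, in the units of the state.
- env.read_state(): the state, without advancing time (a new reading comes with each control period).
- env.grab_frame(name): name is "scene" or "top"; returns a dict with "frame" (384x512x3 uint8, blue, green, red), "intrinsics" (3x3 intrinsics, pixels), "rvec" (rotation vector, rad) and "tvec" (3), from world to camera coordinates, as OpenCV has them. Camera axes: x right, y down, z forward; pixel columns grow to the right and rows downward; lengths in mm; the calibration is good to about 2 mm. A picture is of the moment at which its call begins. There is no depth.
- env.close_job(): hands the job in; it is judged then, once.
The state is a dict: "time": time; "q": joint angles; "qvel": joint speeds; "joint_torque": joint torques, N m; "position": TCP position; "eef_rot": TCP orientation; "contact_force": force on the tool from outside, world axes, zero at the start; "wrist_torque": the same for the moment, N m; "gripper_width": finger opening in mm; "grasp_force": force on a finger pad.
Only numpy, scipy, OpenCV 4.12 (cv2) and the standard library are available. Lean on these libraries where they do the work, as an engineer would, in place of code of your own. Each camera call takes 0.05 s, during which the arm holds its last target. There are 200 camera calls.

TASK

Turn the black selector knob of the air manifold the shorter way round until its steel arrow points at the one wide hose tail, feel for the slot there, and push the knob gently straight down, fully home, so that it is locked. Never push hard on the knob, and leave the tools lying round the manifold where they are.

Things in the scene. Friction and masses are not known exactly. Their poses are not given: they have to be found in the camera images.
- axis (a point): centre of the disc's top face, 22 mm above the bench, on the knob's vertical axis. A steel ring on the disc under the knob has four slots 11 mm wide, 38 mm from the axis, one for each hose tail. It is fitted only roughly: all four slots may sit up to 14 degrees to one side of the hose tails, the same way for all, so a slot must be felt for
- grip (a point): point on the knob's axis where to grip it: 85 mm above the bench with the knob up, 76 mm with it home. The knob is an upright black bar on a round skirt: bar 56 mm long (this point's x), 18 mm wide (y), its top 19 mm above this point, the skirt's top (68 mm across) 30 mm below it. The arrow lies along this point's -x. Nothing stands near the bar's sides
- arrow_tip (a point): tip of the thin steel arrow on the knob's skirt, 52 mm from the axis. Under the arrow, 38 mm from the axis, a tooth 7 mm wide points down at the slotted ring: on the ring it stops the knob hard after 2 mm, in a slot the knob goes down 9 mm. 30 N or more between tooth and ring would damage them; about 10 N is plenty to feel the ring
- outlet_wide_top (a point): centre of the top of the wide hose tail (27 mm across at the barbs, 35 mm at its foot; the other three are 13 mm and 21 mm), 24 mm above the disc
- selector (a joint): angle of the knob in rad, growing anticlockwise seen from above; 0 and every full turn (2 pi) more or less is the arrow pointing to the disc's near side (-x). It counts on without end and starts within 0.4 of 2 pi, the tooth in no slot. It turns against about 0.05 N m of friction and stays where it is left
- plunger (a joint): how far the knob has been pushed down, in m: 0 up (as it starts), 0.002 tooth standing on the ring, 0.009 fully home in a slot, where it meets its end stop. It slides against about 5 N of friction and stays where it is left
- tape_measure: tape measure lying beside the manifold (39 x 96 x 66 mm), origin at its underside; leave alone
- bolt: hex bolt, 49 mm long, lying beside the manifold, origin at its underside; leave alone
- pliers: pliers, 64 x 160 x 14 mm, lying beside the manifold, origin at their underside; leave alone
- spanner: spanner, 31 x 213 x 6 mm, lying beside the manifold, origin at its underside; leave alone
- manifold: fixed round air manifold (metal disc, 200 mm across, 22 mm high) with the knob it carries; origin at the centre of its underside, z up, x towards its brass inlet pipe, which sticks out level at the rim. Four brass hose tails stand upright on the disc, 79 mm from the axis, 60 and 120 degrees to either side of the disc's -x (near) side
There are look-alikes about, which are no part of the job. Of the things that look like the manifold, the larger one is meant.

How it is judged (in metres and radians):
On the way:
1. the arrow points at the wide hose tail with the knob still up (horizontal distance between arrow_tip and outlet_wide_top below 0.045 m and value of joint plunger below 0.006 m), for 0.1 s.
At the end, for the whole second after the job is handed in: the knob is locked in the wide hose tail's slot: pushed down at least 7.5 of its 9 mm, arrow tip within 45 mm (level) of the wide tail's centre, at rest (value of joint plunger above 0.0075 m and horizontal distance between arrow_tip and outlet_wide_top below 0.045 m and velocity of joint selector between -0.05 and 0.05 rad/s); the robot touches nothing.
It fails at once if the knob is turned the longer way round (2.8 rad or more to either side of the near side, which only the longer way passes) (value of joint selector above 9.08 rad or value of joint selector below 3.48 rad).
It fails at once if the knob's tooth is forced against the slotted ring with more than 30 N (contact force between selector_c3 and anything else above 30 N).
It fails at once if one of the tools round the manifold is moved more than 20 mm (distance of any of tape_measure, bolt, pliers, spanner from where it was at the start of the episode above 0.02 m).
It also fails if it takes over 67 s, if anything falls off the work surface, if the arm or the gripper's body presses on something with over 40 N, if the wrist force passes 120 N, or if a joint passes its speed limit or range.

## Working session

There is one attempt and no reset: what is moved stays moved. The work goes in short steps, Python scripts to look and compute and a shell command to move; the robot and the scene stay as the last step left them, time stands still between calls to the robot, and variables do not carry over. Pictures are saved under pics/ and viewed, at most 10 in all, crops included, and the job is handed in when it is done.

```bash
mkdir -p pics; python3 - <<'E'
from cell import env
import cv2,pickle
for n in("scene","top"):
    f=env.grab_frame(n); pickle.dump(f,open(n+".pkl","wb")); cv2.imwrite(f"pics/{n}0.png",f["frame"])
s=env.read_state(); print(s)
E
```

```text
{'time': 0.1, 'q': array([ 1.12859960e+00,  1.31115376e-01,  1.48919506e+00,  1.72872592e-05,
        1.52297594e+00, -8.53799191e-02]), 'qvel': array([-8.79326634e-04, -3.74333294e-03, -1.17075170e-03,  1.42588768e-04,
        1.50359005e-03,  2.33666018e-05]), 'joint_torque': array([ 1.40583856e-03, -5.70956540e+01, -5.01939762e+01, -1.53889955e-04,
        8.16266838e-03,  5.82913344e-05]), 'position': array([209.32399723, 561.77062859, 230.31800175]), 'eef_rot': array([[-9.37013083e-01,  3.49293479e-01, -7.40395894e-04],
       [ 3.49294226e-01,  9.37011858e-01, -1.52342378e-03],
       [ 1.61637741e-04, -1.68608402e-03, -9.99998565e-01]]), 'contact_force': array([ 0.60425328, -0.10884888, -1.156821  ]), 'wrist_torque': array([-0.01895605,  0.03496395,  0.00036507]), 'grasp_force': 0.0, 'gripper_width': 85.4055773512321}
```

View pics/scene0.png

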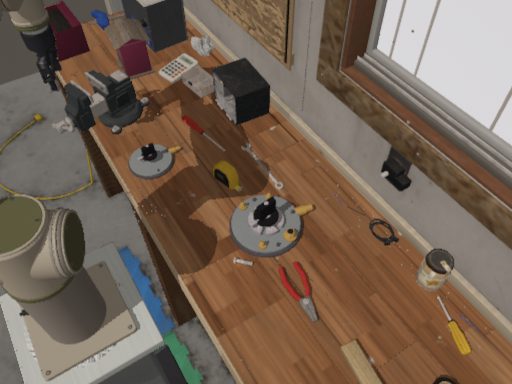

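View pics/top0.png

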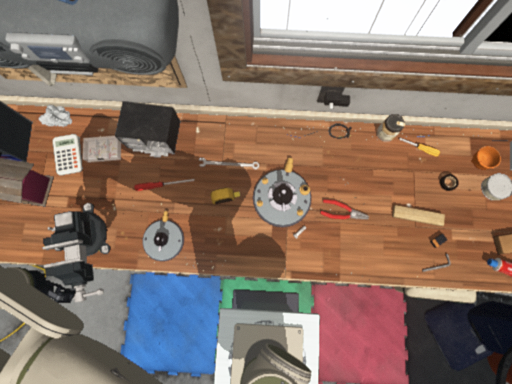

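Two things could be the manifold: the larger disc with four tails at top (283,195) / scene (267,222), and a smaller disc at top (163,239) / scene (151,160). I choose the larger one and check it in a close crop.

```bash
python3 - <<'E'
import cv2,pickle,numpy as np
t=pickle.load(open("top.pkl","rb"));s=pickle.load(open("scene.pkl","rb"))
a=cv2.resize(t["frame"][155:235,243:323],(400,400),interpolation=cv2.INTER_CUBIC)
b=cv2.resize(s["frame"][180:260,227:307],(400,400),interpolation=cv2.INTER_CUBIC)
cv2.imwrite("pics/c1.png",np.hstack([a,b]))
for f in(t,s):
    R=cv2.Rodrigues(f["rvec"])[0]; print(f["intrinsics"],(-R.T@np.ravel(f["tvec"])))
E
cat > h.py <<'E'
import cv2,pickle,numpy as np
def load(n): return pickle.load(open(n+".pkl","rb"))
def ray(f,u,v,z):
    R=cv2.Rodrigues(np.array(f["rvec"]))[0];c=-R.T@np.ravel(f["tvec"])
    d=R.T@np.linalg.inv(f["intrinsics"])@np.array([u,v,1.]);return c+d*(z-c[2])/d[2]
def proj(f,P): return cv2.projectPoints(np.array(P,float).reshape(-1,1,3),np.array(f["rvec"]),np.array(f["tvec"],float),f["intrinsics"],None)[0].reshape(-1,2)
E
```

```text
[[368.63487524   0.         258.40309719]
 [  0.         368.63487524 186.6901971 ]
 [  0.           0.           1.        ]] [ 273.92425197   33.59327232 1234.9100011 ]
[[454.29164736   0.         255.77161787]
 [  0.         454.29164736 190.04834751]
 [  0.           0.           1.        ]] [ 129.11983522 -606.41415182 1031.45963749]
```

View pics/c1.png

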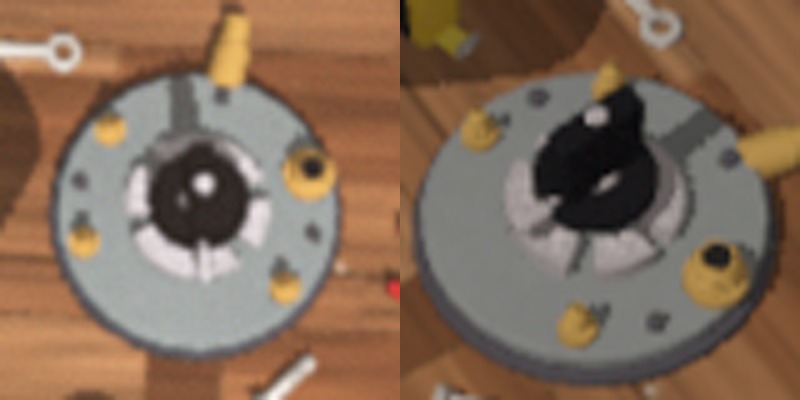

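The crop shows the larger manifold. The wide tail has its dark hole at about top px (305,188), right and slightly far side. The inlet is at px (290,164), and the knob is at about (284,194) with the thin arrow pointing roughly at the near side. Next I fit the pose and rectify the view.

```bash
cat > fit.py <<'E'
from h import *
from scipy.optimize import least_squares
t,s=load("top"),load("scene")
def cr(x,y,o): return (o[0]+(x+.5)/5-.5,o[1]+(y+.5)/5-.5)
T=[(-120,cr(110,125,(243,155))),(-60,cr(84,238,(243,155))),(60,cr(287,285,(243,155))),(120,cr(312,166,(243,155)))]
# scene: crop x offset 400 removed; angle labels
S=[(-120,cr(608-400,70,(227,180))),(-60,cr(482-400,118,(227,180))),(60,cr(578-400,313,(227,180))),(120,cr(717-400,252,(227,180)))]
def model(p,a,r=79,z=46):
    # angle a anticlockwise from -x of disc
    th=p[2]+np.pi+np.radians(a); return [p[0]+r*np.cos(th),p[1]+r*np.sin(th),z]
def res(p,which=(1,1)):
    o=[]
    if which[0]:
        for a,u in T:o+=list(proj(t,model(p,a))[0]-u)
    if which[1]:
        for a,u in S[1:]:o+=list(proj(s,model(p,a))[0]-u)
    return np.array(o)
if __name__=="__main__":
    x0=[*ray(t,282,196,22)[:2],0]
    for w in((1,1),(1,0),(0,1)):
        r=least_squares(res,x0,args=(w,));print(w,r.x,np.round(r.fun,1))
    p=least_squares(res,x0).x; np.save("p.npy",p)
    out=[]
    for f in(t,s):
        g=np.mgrid[-65:65:400j,-65:65:400j]  # rows: x from far to near
        P=np.stack([p[0]-g[0].ravel(),p[1]-g[1].ravel(),np.full(160000,52.)],1)
        m=proj(f,P).reshape(400,400,2).astype(np.float32)
        out.append(cv2.remap(f["frame"],m[...,0],m[...,1],cv2.INTER_CUBIC))
    cv2.imwrite("pics/rect.png",np.hstack(out))
E
python3 fit.py
```

```text
(1, 1) [ 5.19035551e+02 -2.59821029e+01 -1.56174653e-01] [ 0.1 -0.3  0.3 -0.   0.8 -0.7  0.3 -0.  -1.3 -0.9 -0.  -0.7  0.   1. ]
(1, 0) [ 5.18121170e+02 -2.48302409e+01 -1.63601505e-01] [-0.1 -0.2 -0.1  0.1  0.3 -0.3 -0.   0.4]
(0, 1) [ 5.19637646e+02 -2.70667193e+01 -1.54786981e-01] [-1.  -0.7  0.4 -0.5  0.5  1.1]
```

View pics/rect.png

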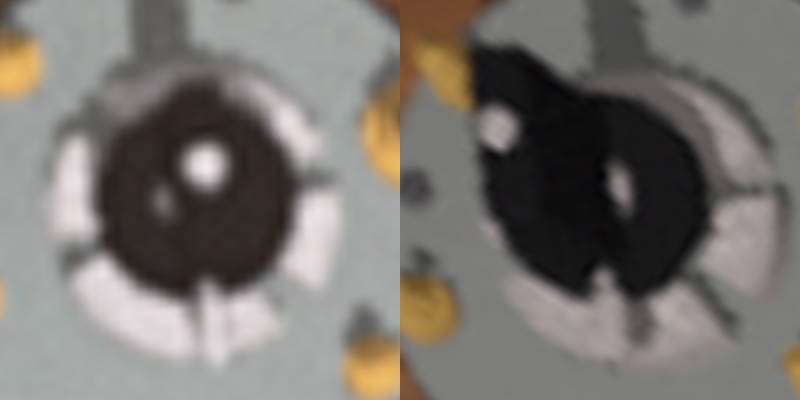

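The arrow tip is at (213,362) in the rectified view, which is centred at (200,200). That is about +4.6° from world near, so the selector is about 13° from disc near and must turn about 107° anticlockwise. I'll get a rough slot offset from the picture and work out the first move.

```bash
cat >> h.py <<'E'
def to_tool(s,xyz,yang):
    """shift in tool axes (m) and turn (deg) from measured pose to target TCP xyz mm, tool-y angle deg"""
    R=np.array(s["eef_rot"]);d=R.T@(np.array(xyz)-s["position"])/1000
    cur=np.degrees(np.arctan2(R[1,1],R[0,1])); return np.round(d,4),round(cur-yang,2)
def st(s):
    R=s["eef_rot"];print(round(s["time"],2),np.round(s["position"],1),"yang",round(float(np.degrees(np.arctan2(R[1,1],R[0,1]))),1),"F",np.round(s["contact_force"],1),"T",np.round(s["wrist_torque"],2),"w",round(float(s["gripper_width"]),1),"g",round(float(s["grasp_force"]),1),"q6",round(float(s["q"][5]),2))
E
python3 - <<'E'
from h import *
from cell import env
p=np.load("p.npy");t=load("top")
for z in(25,32,38):
  a=np.arange(-180,180,2.);pr=[]
  for r in(40,42):
    th=p[2]+np.pi+np.radians(a)
    m=proj(t,np.stack([p[0]+r*np.cos(th),p[1]+r*np.sin(th),0*th+z],1)).astype(np.float32)
    pr.append(cv2.remap(t["frame"],m[None,:,0],m[None,:,1],cv2.INTER_CUBIC)[0].mean(1))
  pr=np.mean(pr,0);print(z)
  for c in(-60,60,120):
    k=abs(a-c)<=20;print(c,[(int(x-c),int(v)) for x,v in zip(a[k],pr[k])][::2])
s=env.read_state();st(s);print(to_tool(s,[519,-26,230],-85.4))
E
```

```text
25
-60 [(-20, 224), (-16, 208), (-12, 174), (-8, 132), (-4, 104), (0, 111), (4, 170), (8, 215), (12, 218), (16, 215), (20, 215)]
60 [(-20, 214), (-16, 208), (-12, 178), (-8, 152), (-4, 155), (0, 160), (4, 164), (8, 189), (12, 216), (16, 224), (20, 224)]
120 [(-20, 227), (-16, 221), (-12, 199), (-8, 144), (-4, 108), (0, 118), (4, 157), (8, 184), (12, 195), (16, 197), (20, 198)]
32
-60 [(-20, 225), (-16, 217), (-12, 192), (-8, 154), (-4, 116), (0, 104), (4, 149), (8, 206), (12, 220), (16, 217), (20, 215)]
60 [(-20, 214), (-16, 199), (-12, 163), (-8, 149), (-4, 158), (0, 160), (4, 172), (8, 204), (12, 222), (16, 224), (20, 222)]
120 [(-20, 226), (-16, 217), (-12, 172), (-8, 122), (-4, 110), (0, 137), (4, 171), (8, 202), (12, 212), (16, 213), (20, 215)]
38
-60 [(-20, 223), (-16, 224), (-12, 207), (-8, 171), (-4, 130), (0, 106), (4, 129), (8, 192), (12, 221), (16, 218), (20, 216)]
60 [(-20, 212), (-16, 188), (-12, 153), (-8, 151), (-4, 159), (0, 163), (4, 185), (8, 214), (12, 224), (16, 224), (20, 220)]
120 [(-20, 221), (-16, 204), (-12, 152), (-8, 114), (-4, 120), (0, 153), (4, 186), (8, 211), (12, 218), (16, 218), (20, 219)]
0.1 [209.3 561.8 230.3] yang 69.6 F [ 0.6 -0.1 -1.2] T [-0.02  0.03  0.  ] w 85.4 g 0.0 q6 -0.09
(array([-0.4955, -0.4426,  0.001 ]), np.float64(154.96))
```

```bash
python3 -m creep '[[[-0.496,-0.443,0],70,0],[[-0.496,-0.443,0],70,0],[[-0.496,-0.443,0],70,0],[[-0.496,-0.443,0],70,0],[[-0.496,-0.443,0],70,0],[[-0.496,-0.443,0],70,0],[[-0.496,-0.443,0],70,0],[[-0.496,-0.443,0],70,0],[[-0.496,-0.443,0],70,0],[[-0.496,-0.443,0],70,0],[[-0.496,-0.443,0],70,0],[[-0.496,-0.443,0],70,0]]'; python3 -c "
from h import *;from cell import env
s=env.read_state();st(s);print(to_tool(s,[519,-26,150],-85.4))"
```

```text
time: 1.1
position: [442.9, 117.9, 231.1]
eef_rot: [[0.008, 1.0, -0.0], [1.0, -0.008, 0.0], [0.0, -0.0, -1.0]]
contact_force: [1.0, 0.2, -0.8]
gripper_width: 85.7
grasp_force: 0.0
1.1 [442.9 117.9 231.1] yang -0.5 F [ 1.   0.2 -0.8] T [ 0.   -0.07 -0.03] w 85.7 g 0.0 q6 0.16
(array([-0.1432,  0.0773,  0.0811]), np.float64(84.92))
```

The slots appear to sit about -4° from the tails, so the turn should be about 102°. I carry on above the knob.

```bash
python3 -m creep '[[[-0.143,0.077,0.04],85,0],[[-0.143,0.077,0.04],85,0],[[-0.143,0.077,0.04],85,0],[[-0.143,0.077,0.04],85,0],[[-0.143,0.077,0.04],85,0],[[-0.143,0.077,0.04],85,0],[[-0.143,0.077,0.081],85,0],[[-0.143,0.077,0.081],85,0],[[-0.143,0.077,0.081],85,0],[[-0.143,0.077,0.081],85,0],[[-0.143,0.077,0.081],85,0],[[-0.143,0.077,0.081],85,0]]'; python3 - <<'E'
from h import *;from cell import env
s=env.read_state();st(s);print(to_tool(s,[519,-26,66],-85.4))
p=np.load("p.npy");o=[]
for n in("top","scene"):
    f=env.grab_frame(n);u=proj(f,[[p[0],p[1],104]])[0].astype(int)
    o.append(cv2.resize(f["frame"][u[1]-40:u[1]+40,u[0]-40:u[0]+40],(400,400),interpolation=cv2.INTER_CUBIC))
cv2.imwrite("pics/above.png",np.hstack(o))
E
```

```text
time: 2.1
position: [518.1, -23.7, 149.7]
eef_rot: [[0.997, 0.073, -0.001], [0.073, -0.997, 0.0], [-0.001, -0.0, -1.0]]
contact_force: [-0.3, 0.1, -0.4]
gripper_width: 85.3
grasp_force: 0.0
2.1 [518.1 -23.7 149.7] yang -85.8 F [-0.3  0.1 -0.4] T [0.03 0.05 0.03] w 85.3 g 0.0 q6 1.35
(array([0.0008, 0.0024, 0.0837]), np.float64(-0.42))
```

View pics/above.png

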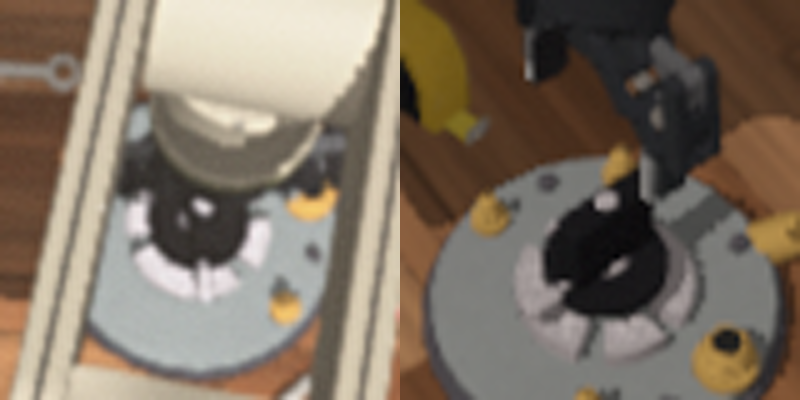

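The fingers straddle the knob left and right, with the axis where it was computed and nothing in the way. I descend, then close.

```bash
python3 -m creep '[[[0.001,0.002,0.02],0,0],[[0.001,0.002,0.04],0,0],[[0.001,0.002,0.055],0,0],[[0.001,0.002,0.065],0,0],[[0.001,0.002,0.075],0,0],[[0.001,0.002,0.082],0,0],[[0.001,0.002,0.082],0,0],[[0.001,0.002,0.082],0,0]]'; python3 -m creep '[[[0,0,0],0,0.4],[[0,0,0],0,0.5],[[0,0,0],0,0.6],[[0,0,0],0,0.65],[[0,0,0],0,0.7],[[0,0,0],0,0.75],[[0,0,0],0,0.8],[[0,0,0],0,1],[[0,0,0],0,1],[[0,0,0],0,1],[[0,0,0],0,1],[[0,0,0],0,1]]';python3 -c "
from h import *;from cell import env
s=env.read_state();st(s);print(to_tool(s,[519,-26,66],-85.4))"
```

```text
time: 2.87
position: [519.7, -25.6, 68.4]
eef_rot: [[0.997, 0.08, -0.0], [0.08, -0.997, 0.0], [-0.0, -0.0, -1.0]]
contact_force: [-0.4, -0.8, 0.4]
gripper_width: 85.3
grasp_force: 0.0
time: 3.87
position: [520.0, -24.1, 68.6]
eef_rot: [[0.997, 0.08, 0.001], [0.08, -0.997, 0.002], [0.001, -0.002, -1.0]]
contact_force: [1.0, 7.1, 2.6]
gripper_width: 17.3
grasp_force: 58.3
3.87 [520.  -24.1  68.6] yang -85.4 F [1.  7.1 2.6] T [ 1.34 -0.03  0.04] w 17.3 g 58.3 q6 1.34
(array([-0.0012,  0.0018,  0.0026]), np.float64(-0.02))
```

The grip is good, 17.3 mm wide, and the 7 N side force shows the axis about 1.5 mm further +y. I correct that and turn anticlockwise (tool turn negative).

```bash
python3 -m creep '[[[0,-0.0015,0],0,1],[[0,-0.0015,0],-5,1],[[0,-0.0015,0],-10,1],[[0,-0.0015,0],-15,1],[[0,-0.0015,0],-20,1],[[0,-0.0015,0],-25,1],[[0,-0.0015,0],-30,1],[[0,-0.0015,0],-35,1],[[0,-0.0015,0],-40,1],[[0,-0.0015,0],-45,1],[[0,-0.0015,0],-50,1],[[0,-0.0015,0],-50,1]]'; python3 -c "
from h import *;from cell import env
s=env.read_state();st(s)"
```

```text
time: 4.87
position: [520.4, -24.1, 68.7]
eef_rot: [[0.576, 0.817, 0.002], [0.817, -0.576, -0.0], [0.001, 0.002, -1.0]]
contact_force: [4.4, 2.1, -0.5]
gripper_width: 17.3
grasp_force: 58.5
4.87 [520.4 -24.1  68.7] yang -35.2 F [ 4.4  2.1 -0.5] T [ 0.2  -0.83  0.02] w 17.3 g 58.5 q6 0.47
```

```bash
python3 -m creep '[[[0.0008,0.0005,0],0,1],[[0.0008,0.0005,0],-5,1],[[0.0008,0.0005,0],-10,1],[[0.0008,0.0005,0],-15,1],[[0.0008,0.0005,0],-20,1],[[0.0008,0.0005,0],-25,1],[[0.0008,0.0005,0],-30,1],[[0.0008,0.0005,0],-35,1],[[0.0008,0.0005,0],-40,1],[[0.0008,0.0005,0],-45,1],[[0.0008,0.0005,0],-48,1],[[0.0008,0.0005,0],-48,1]]'; python3 - <<'E'
from h import *;from cell import env
import pickle
s=env.read_state();st(s)
p=np.load("p.npy");o=[]
for n in("top","scene"):
    f=env.grab_frame(n);u=proj(f,[[p[0],p[1],60]])[0].astype(int)
    o.append(cv2.resize(f["frame"][u[1]-40:u[1]+40,u[0]-40:u[0]+40],(400,400),interpolation=cv2.INTER_CUBIC))
cv2.imwrite("pics/turned.png",np.hstack(o))
E
```

```text
time: 5.87
position: [521.0, -23.8, 68.6]
eef_rot: [[-0.217, 0.976, 0.001], [0.976, 0.217, -0.0], [-0.0, 0.001, -1.0]]
contact_force: [3.5, 0.4, -0.3]
gripper_width: 17.4
grasp_force: 58.7
5.87 [521.  -23.8  68.6] yang 12.5 F [ 3.5  0.4 -0.3] T [ 0.19 -0.71  0.03] w 17.4 g 58.7 q6 -0.36
```

View pics/turned.png

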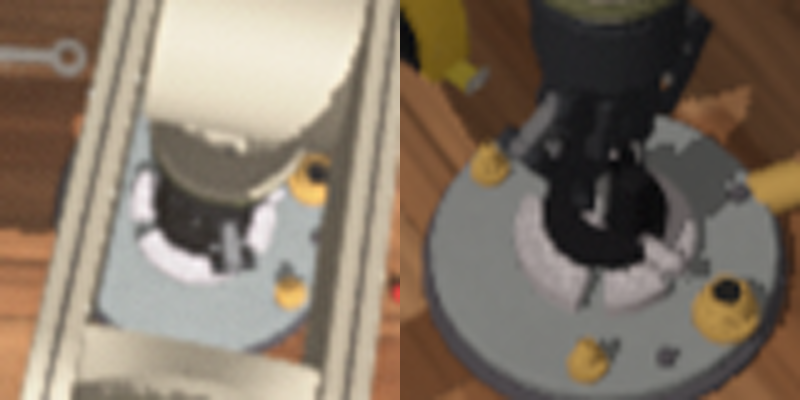

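The arrow now points nearly at the wide tail, with the slot a few degrees on. I turn 4° more and feel gently downward.

```bash
python3 -m creep '[[[0,0.0007,0],-4,1],[[0,0.0007,0],-4,1],[[0,0.0007,0],-4,1],[[0,0.0007,0.0005],-4,1],[[0,0.0007,0.001],-4,1],[[0,0.0007,0.0015],-4,1],[[0,0.0007,0.002],-4,1],[[0,0.0007,0.0025],-4,1],[[0,0.0007,0.003],-4,1],[[0,0.0007,0.003],-4,1]]'; python3 -c "
from h import *;from cell import env
s=env.read_state();st(s)"
```

```text
time: 6.8
position: [521.1, -23.7, 65.2]
eef_rot: [[-0.285, 0.959, -0.0], [0.959, 0.285, -0.0], [-0.0, -0.0, -1.0]]
contact_force: [0.9, -0.9, 1.8]
gripper_width: 17.6
grasp_force: 59.1
6.8 [521.1 -23.7  65.2] yang 16.5 F [ 0.9 -0.9  1.8] T [-0.12 -0.27 -0.01] w 17.6 g 59.1 q6 -0.43
```

It went down 3.4 mm with almost no force, so it is probably in the slot. I continue slowly.

```bash
python3 -m creep '[[[0,0,0.0005],0,1],[[0,0,0.001],0,1],[[0,0,0.0015],0,1],[[0,0,0.002],0,1],[[0,0,0.0025],0,1],[[0,0,0.003],0,1]]'; python3 -m creep '[[[0,0,0.0005],0,1],[[0,0,0.001],0,1],[[0,0,0.0015],0,1],[[0,0,0.002],0,1]]'
```

```text
time: 7.3
position: [521.1, -23.7, 62.3]
eef_rot: [[-0.285, 0.959, -0.0], [0.959, 0.285, -0.0], [-0.0, -0.0, -1.0]]
contact_force: [-0.5, -1.8, 4.4]
gripper_width: 17.2
grasp_force: 59.2
time: 7.63
position: [521.2, -23.7, 60.3]
eef_rot: [[-0.285, 0.959, 0.0], [0.959, 0.285, -0.0], [-0.0, 0.0, -1.0]]
contact_force: [-1.4, -0.5, 4.7]
gripper_width: 17.3
grasp_force: 59.3
```

```bash
python3 -m creep '[[[0,0,0.0005],0,1],[[0,0,0.001],0,1],[[0,0,0.0015],0,1],[[0,0,0.0015],0,1]]'
```

```text
time: 7.97
position: [521.3, -23.6, 59.9]
eef_rot: [[-0.285, 0.958, 0.0], [0.958, 0.285, -0.0], [-0.0, 0.0, -1.0]]
contact_force: [-5.5, -0.6, 14.6]
gripper_width: 17.0
grasp_force: 60.9
```

The end stop is felt after about 9 mm of travel, at 15 N. I relax, open and retreat straight up.

```bash
python3 -m creep '[[[0,0,-0.0012],0,1],[[0,0,-0.0012],0,0.5],[[0,0,-0.0012],0,0],[[0,0,-0.0012],0,0],[[0,0,-0.0012],0,0],[[0,0,-0.0012],0,0],[[0,0,-0.0012],0,0],[[0,0,-0.0012],0,0],[[0,0,-0.0012],0,0],[[0,0,-0.0012],0,0]]'; python3 -m creep '[[[0,0,-0.01],0,0],[[0,0,-0.03],0,0],[[0,0,-0.05],0,0],[[0,0,-0.08],0,0],[[0,0,-0.12],0,0],[[0,0,-0.16],0,0],[[0,0,-0.18],0,0],[[0.05,0.05,-0.18],0,0],[[0.1,0.1,-0.18],0,0],[[0.13,0.13,-0.18],0,0],[[0.13,0.13,-0.18],0,0],[[0.13,0.13,-0.18],0,0]]'; python3 - <<'E'
from h import *;from cell import env
s=env.read_state();st(s)
p=np.load("p.npy");o=[]
for n in("top","scene"):
    f=env.grab_frame(n);u=proj(f,[[p[0],p[1],46]])[0].astype(int)
    o.append(cv2.resize(f["frame"][u[1]-40:u[1]+40,u[0]-40:u[0]+40],(400,400),interpolation=cv2.INTER_CUBIC))
cv2.imwrite("pics/end.png",np.hstack(o))
E
```

```text
time: 8.8
position: [521.1, -23.6, 60.0]
eef_rot: [[-0.285, 0.959, 0.0], [0.959, 0.285, 0.0], [0.0, 0.0, -1.0]]
contact_force: [0.8, -0.4, 0.2]
gripper_width: 85.6
grasp_force: 0.0
time: 9.8
position: [609.8, 142.5, 240.7]
eef_rot: [[-0.287, 0.958, 0.001], [0.958, 0.287, 0.002], [0.001, 0.002, -1.0]]
contact_force: [0.3, -0.8, -0.3]
gripper_width: 85.8
grasp_force: 0.0
9.8 [609.8 142.5 240.7] yang 16.7 F [ 0.3 -0.8 -0.3] T [ 0.01 -0.04 -0.05] w 85.8 g 0.0 q6 -0.14
```

View pics/end.png

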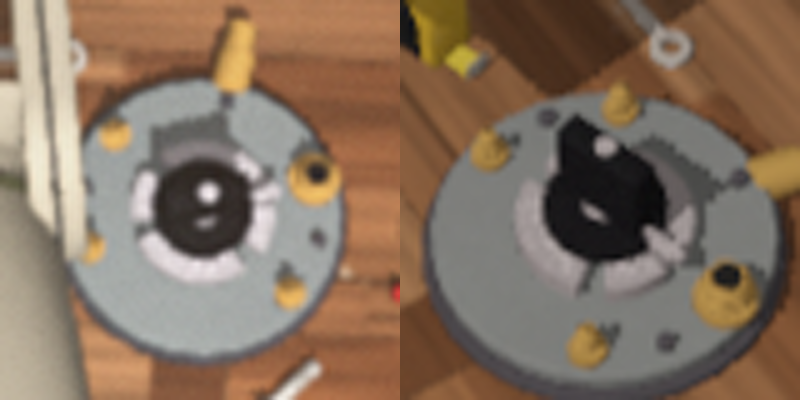

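The arrow points at the wide tail and the arm is clear. I check the knob's height by triangulating the white dot on its top before and after.

```bash
python3 - <<'E'
from h import *;from cell import env
from scipy.optimize import least_squares
A=[load("top"),load("scene")];B=[env.grab_frame("top"),env.grab_frame("scene")]
p=[521,-24]
for F in(A,B):
    u=[]
    for f in F:
        c=proj(f,[[*p,100]])[0].astype(int);w=cv2.cvtColor(f["frame"],6)[c[1]-6:c[1]+7,c[0]-6:c[0]+7].astype(float)
        y0,x0=np.unravel_index(cv2.GaussianBlur(w,(3,3),0)[2:-2,2:-2].argmax(),(9,9));y0+=2;x0+=2
        k=np.clip(w[y0-2:y0+3,x0-2:x0+3]-80,0,None);g=np.mgrid[-2:3,-2:3]
        u.append(c-6+[x0+(k*g[1]).sum()/k.sum(),y0+(k*g[0]).sum()/k.sum()])
    r=least_squares(lambda P:np.concatenate([proj(f,[P])[0]-q for f,q in zip(F,u)]),[*p,100.])
    print(np.round(u,2).tolist(),np.round(r.x,1),np.round(r.fun,2))
E
```

```text
[[283.39, 191.29], [265.41, 202.57]] [519.1 -25.2 105.2] [ 0.05 -0.14 -0.11  0.04]
[[283.25, 192.1], [265.74, 204.59]] [519.3 -25.6  96.6] [ 0.15 -0.41 -0.33  0.12]
```

The knob's top sank 8.6 ± 1 mm, which matches fully home. I hand the job in.

```bash
python3 -c "
from cell import env
print(env.close_job())"
```

```text
the job is handed in; nothing more can be done
None
```

I turned the knob about 102° anticlockwise (the shorter way) to the wide hose tail and pushed it down about 9 mm to its end stop with at most about 15 N at the wrist; the arm is clear, I did not go near the tools, and the job is handed in (no verdict was returned).

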